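# Make up two electronics project kits

## Task

Make up a fan kit and a siren kit from the parts spread on the bench: in the tray with three bays (fan) put the two-cell battery box in the largest bay, the motor in the middle bay and the potentiometer in the smallest bay; in the tray with two bays (siren) put the three-cell battery box in the larger bay and the loudspeaker in the smaller one. Set each part down, without dropping it, flat and the same way up as it lay, about in the middle of its bay. Leave the 9 V battery, the buzzer and the heat sink where they lie.

Things in the scene. Friction and masses are not known exactly. Their poses are not given: they have to be found in the camera images.
- tray3: Light grey plastic kit tray with three bays in a row; does not slide. 232 mm long (x), 106 wide (y), plus 3 mm lips; walls and dividers 20 high, 3 thick; floor 3 thick. Origin: centre of the underside; x along the row. Bays 100 wide inside. Middles, at y = 0: largest bay (90 long) x = -68 mm, middle bay (70 long) x = +15, smallest bay (60 long) x = +83.
- tray2: Light grey plastic kit tray with two bays in a row; does not slide. 169 mm long (x), 106 wide (y), plus 3 mm lips; walls and divider 20 high, 3 thick; floor 3 thick. Origin: centre of the underside; x along the row. Bays 100 wide inside. Middles, at y = 0: larger bay (90 long) x = -36.5 mm, smaller bay (70 long) x = +46.5.
- cellbox2: Loose black plastic battery box with two AA cells side by side, lying flat, cells up: 58 mm long (x, along the cells), 32 mm wide (y), 16 mm high, 65 g. Two small solder tags stick out 3 mm at +x. Origin: centre of its underside, z up. 
- cellbox3: Loose black plastic battery box with three AA cells side by side, lying flat, cells up: 58 mm long (x, along the cells), 47 mm wide (y), 16 mm high, 95 g. Two small solder tags stick out 3 mm at +x. Origin: centre of its underside, z up. 
- motor: Loose small DC motor lying on a flat side: steel can with rounded sides and white rear cap, 34 mm long (x), 24 wide (y, at 5 to 13 mm height), 18 high, 45 g. The shaft with a small brass pinion points to +x and ends 28 mm from the origin; solder tags end 21 mm from it at -x. Origin: centre of the underside of can and cap, z up.
- pot: Loose potentiometer standing on its round steel body, shaft up: body 24 mm diameter, 11 high; above it a 10 mm brass bush to 18 mm and a 6 mm aluminium shaft to 32 mm height; a brown strip with three brass tags reaches 21.5 mm from the axis at +x, 1 to 4 mm up. 30 g. Origin: centre of the underside of the round body, z up along the shaft.
- speaker: Loose round miniature loudspeaker lying face (dark cone with grey dome, bright rim) up: frame 50 mm in diameter with its outer side from 6 to 18 mm height, on a magnet 32 mm in diameter below it; 18 mm high in all, 60 g. A small tag strip reaches 28 mm from the axis at +x. Origin: centre of its underside, z up. 
- battery9: Loose 9 V block battery lying flat, 46 x 26 x 17 mm, black with a pale metal sleeve and two round snap contacts at its +x end. Not wanted; leave it. Origin: centre of its underside, z up. 
- buzzer: Loose black round buzzer, 26 mm in diameter and 10 mm high, with a fixing lug on each side (43 mm over the lugs, along x) and a small pale sound hole on top. Not wanted; leave it. Origin: centre of its underside, z up. 
- heatsink: Loose bright aluminium heat sink with six upright fins, 38 (x, along the fins) x 35 (y) x 22 mm. Not wanted; leave it. Origin: centre of its underside, z up. 
There are look-alikes about, which are no part of the job. Leave any red look-alike of the cellbox3 alone.

How it is judged:
By the outcome, as a careful person would: the job done as asked, in the order asked, and still so for the second after the job is handed in, with the robot touching nothing.
It also fails if it takes over 128 s, if anything falls off the work surface, if the arm or the gripper's body presses on something with over 40 N, if the wrist force passes 120 N, or if a joint passes its speed limit or range.

## Robot

A 6-joint arm with a two-finger parallel gripper is mounted at the origin on the work surface. World frame = base frame: x ahead of the robot, y to its left, z up, the work surface at z = 0. Lengths are in m, angles in degrees, forces in N, time in s.
With the tool pointing down it reaches from about 0.25 to 0.725 m from the base axis. Payload 9.7 kg.
Tool frame: the origin (TCP) lies at the very end of the fingers, on their centre line; the grasp point (between the pads) lies 19 mm behind it; z points along the fingers, y is the line along which they close (so a half turn about z gives the same grasp; the last joint's range is limited). The gripper opens to 85 mm and grips with 20 to 120 N. Pads are 22 mm wide; open, the fingers measure 114 mm over their backs; the gripper's body (76 mm by 85 mm) begins 54 mm behind the grasp point. The pads swing forward as they close: fully open they stand 13 mm farther back than shut.
Start: joints at [0, 4.979, 10.078, 95.1, 0, 90], TCP at [0.55, -0, 0.231] pointing down, gripper open.
Joint ranges: [-179.16, 179.16], [-48.56, 103.87], [-65.8, 70.77], [-126.05, 130.52], [-82.76, 87.17], [-180, 180]. Speed limits (degrees/s): [127.2, 127.2, 147.25, 180, 180, 180].

## Interface

Orientations are given as [roll, pitch, yaw] about the fixed x, y, z axes, in that order (R = Rz(yaw) Ry(pitch) Rx(roll)).
In Python, from workcell import telemetry, optics, workorder gives the robot as it stands.
- The arm moves only by the shell command python3 -m handwheel 'ROWS' [FORCE]. ROWS is JSON, a list of rows, each an object of numbers: "tx", "ty", "tz": the shift along the tool's x, y, z in m; "ax", "ay", "az": the turn, a rotation vector about the tool's x, y, z in degrees; "jaw": the gripper command: -1 is shut, 1 is fully open, values between are in proportion. A call has exactly 10 rows; each row shifts and turns the commanded pose from where the row before left it, along the tool's axes as they then stand; what a row does not reach is not made up. A row lasts 1/8 s, in which the tool goes at most 62.5 mm and 10.7 degrees, less where a joint would pass 70% of its speed; a pose out of reach is approached as far as the arm can. A call is refused whole if a number of a shift passes 0.0625 or a number of a turn 10.7, either way. A call with a gripper value outside its range is refused whole. The fingers move at their own pace and stop on an object; FORCE is the grip in N (left out, the last holds). Time passes only in rows, so rows that do not move let the fingers close, or fill a call up. It gives the time, the measured TCP pose, the force, the opening and the grip force at its end, in the units of the state.
- telemetry.get_obs(): the state, without advancing time (a new reading comes with each control period).
- optics.camera(name): name is "scene" or "side" or "wrist"; returns a dict with "color" (400x640x3 uint8, red, green, blue), "K" (3x3 intrinsics, pixels), "extrinsics" (4x4, takes a point from camera to world coordinates); the wrist camera has in their place "mount" (4x4, takes a point from camera to tool coordinates, whose origin is the TCP and whose axes are the flange's). Camera axes: x right, y down, z forward; pixel columns grow to the right and rows downward; lengths in m; the calibration is good to about 2 mm. A picture is of the moment at which its call begins: read the wrist's pose just before it. There is no depth.
- workorder.job_done(): hands the job in; it is judged then, once.
The state is a dict: "time": time; "q": joint angles; "qd": joint speeds; "joint_efforts": joint torques, N m; "ee_pos": TCP position; "tcp_rot": TCP orientation; "wrist_force": force on the tool from outside, world axes, zero at the start; "torque": the same for the moment, N m; "opening": finger opening in m; "grasp_force": force on a finger pad.
Only numpy, scipy, OpenCV 4.12 (cv2) and the standard library are available. Lean on these libraries where they do the work, as an engineer would, in place of code of your own. Each camera call takes 0.05 s, during which the arm holds its last target. There are 200 camera calls.

## Working session

There is one attempt and no reset: what is moved stays moved. The work goes in short steps, Python scripts to look and compute and a shell command to move; the robot and the scene stay as the last step left them, time stands still between calls to the robot, and variables do not carry over. Pictures are saved under pics/ and viewed, at most 14 in all, crops included, and the job is handed in when it is done.

```bash
mkdir -p pics; python3 - <<'E'
from workcell import telemetry, optics
import cv2,numpy as np
o=telemetry.get_obs();print({k:np.round(v,3).tolist() for k,v in o.items()})
for n in ["scene","side","wrist"]:
    c=optics.camera(n)
    cv2.imwrite(f"pics/{n}0.png",c["color"][:,:,::-1])
    np.savez(f"{n}0.npz",**c)
    print(n,c["K"].round(1).tolist(),np.round(c.get("extrinsics",c.get("mount")),3).tolist())
E
```

```text
{'time': 0.0, 'q': [-0.001, 5.01, 10.034, 95.099, -0.001, 90.0], 'qd': [-0.021, -0.03, -0.005, -0.106, 0.094, 0.044], 'joint_efforts': [0.001, -52.039, 46.48, 0.016, 0.0, -0.0], 'ee_pos': [0.55, -0.0, 0.231], 'tcp_rot': [-179.925, 0.001, 89.999], 'wrist_force': [-0.333, 0.275, -0.138], 'torque': [-0.007, 0.002, 0.005], 'grasp_force': 0.0, 'opening': 0.085}
scene [[477.5, 0.0, 320.6], [0.0, 477.5, 199.5], [0.0, 0.0, 1.0]] [[0.793, 0.358, -0.492, 0.939], [0.609, -0.454, 0.651, -0.557], [0.009, -0.816, -0.578, 0.547], [0.0, 0.0, 0.0, 1.0]]
side [[426.9, 0.0, 319.5], [0.0, 426.9, 189.4], [0.0, 0.0, 1.0]] [[0.685, -0.47, 0.557, -0.03], [-0.728, -0.419, 0.543, -0.526], [-0.022, -0.777, -0.629, 0.655], [0.0, 0.0, 0.0, 1.0]]
wrist [[324.7, 0.0, 322.8], [0.0, 324.7, 201.2], [0.0, 0.0, 1.0]] [[-0.0, -0.945, -0.328, 0.084], [1.0, -0.0, 0.001, 0.0], [-0.001, -0.328, 0.945, -0.143], [0.0, 0.0, 0.0, 1.0]]
```

View pics/scene0.png

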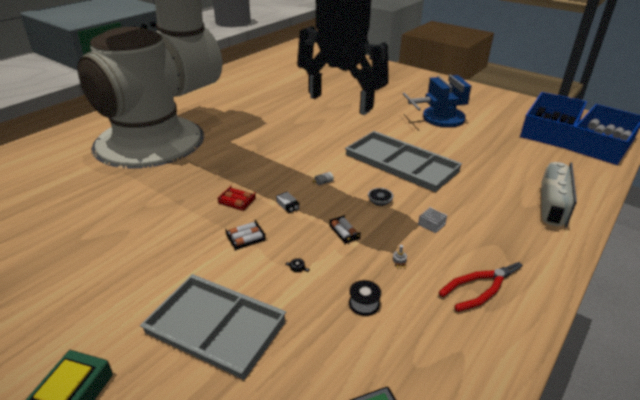

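View pics/side0.png

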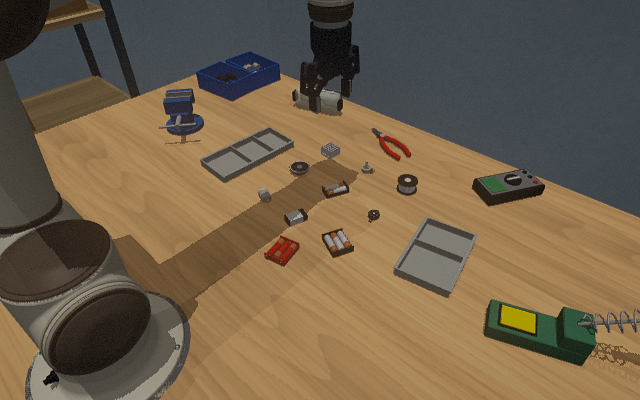

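The scene picture shows:
- the two-bay tray at about (215,325) and the three-bay tray at (403,160)
- the red look-alike at (237,198)
- a 3-cell box at (246,234) and a 2-cell box at (345,229)
- the 9 V battery at (288,202), the motor at (324,178) and the heat sink at (432,220)
- the pot at (400,256) and the buzzer at (297,265)
- two round things, at (380,197) and (365,295); the second is tall, like a spool

The side view agrees.

```bash
python3 - <<'E'
import cv2
w=cv2.imread("pics/wrist0.png");cv2.imwrite("pics/wrist0b.png",cv2.resize(w,(800,500),interpolation=cv2.INTER_CUBIC))
E
```

```text
(no output)
```

View pics/wrist0b.png

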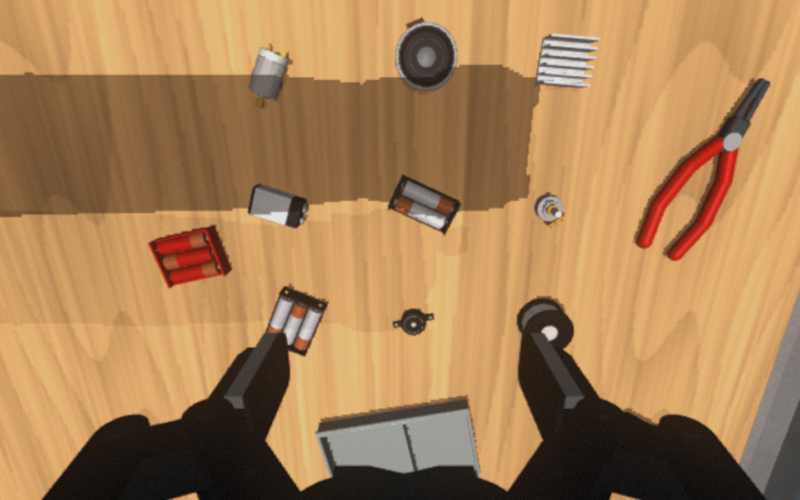

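The wrist picture (scaled 1.25) shows:
- motor (268,75), cellbox2 (424,205) and cellbox3 (300,320), with the red look-alike at (190,257)
- pot (548,209)
- two candidates for the speaker: (427,55), a dark cone with grey dome, bright rim and tag strip at (415,22), which is the **speaker**; and (545,325), a tall black disc with a white hub, which is a spool and no match

Next I measure with masks.

```bash
cat > h.py <<'E'
import numpy as np,cv2
from scipy.spatial.transform import Rotation as R
from workcell import telemetry,optics
def shot(name,save=None):
    o=telemetry.get_obs(); c=optics.camera(name)
    if name=="wrist":
        T=np.eye(4);T[:3,:3]=R.from_euler("xyz",o["tcp_rot"],degrees=True).as_matrix();T[:3,3]=o["ee_pos"]
        T=T@c["mount"]
    else: T=c["extrinsics"]
    if save: cv2.imwrite(f"pics/{save}.png",c["color"][:,:,::-1])
    return c["color"],c["K"],np.array(T)
def cast(px,z,K,T):
    p=np.c_[np.reshape(px,(-1,2)),np.ones(np.size(px)//2)]
    d=(np.linalg.inv(K)@p.T).T@T[:3,:3].T
    return (T[:3,3]+d*((z-T[2,3])/d[:,2])[:,None])[:,:2]
def mask(img):
    hsv=cv2.cvtColor(img,cv2.COLOR_RGB2HSV)
    h,s,v=[hsv[:,:,i].astype(int) for i in range(3)]
    wood=(h>=8)&(h<=24)&(s>70)&(v>60)
    m=(~wood).astype(np.uint8)*255
    return cv2.morphologyEx(m,cv2.MORPH_OPEN,np.ones((3,3)))
def blobs(img,K,T,z=.008,lo=40,hi=60000,m=None):
    cs,_=cv2.findContours(mask(img) if m is None else m,cv2.RETR_EXTERNAL,cv2.CHAIN_APPROX_NONE)
    out=[]
    for c in cs:
        if not lo<cv2.contourArea(c)<hi: continue
        w=cast(c.astype(float),z,K,T)*1000
        r=cv2.minAreaRect(w.astype(np.float32)); mo=cv2.moments(w.astype(np.float32).reshape(-1,1,2))
        out.append((c.reshape(-1,2).mean(0).round().astype(int).tolist(),np.round(r[0],1).tolist(),np.round(r[1],1).tolist(),round(r[2],1),[round(mo["m10"]/mo["m00"],1),round(mo["m01"]/mo["m00"],1)]))
    return out
E
python3 - <<'E'
from h import *
for n in ["wrist","scene","side"]:
    i,K,T=shot(n); print(n)
    for b in blobs(i,K,T):
        if 200<b[1][0]<900 and abs(b[1][1])<600: print(b)
    if n!="wrist":
        m=mask(i);hsv=cv2.cvtColor(i,cv2.COLOR_RGB2HSV)
        cs,_=cv2.findContours(m,cv2.RETR_EXTERNAL,cv2.CHAIN_APPROX_NONE)
        for c in cs:
            if 2500<cv2.contourArea(c)<12000:
                w=cast(c.astype(float),.010,K,T)*1000
                h=cv2.convexHull(c);q=cv2.approxPolyDP(h,6,True).reshape(-1,2)
                print("quad",q.tolist(),cast(q.astype(float),.02,K,T).round(3).tolist(),cv2.minAreaRect(w.astype(np.float32)))
E
```

```text
wrist
([367, 342], [571.0, -221.8], [913.9, 275.3], 0.0, [591.7, -278.5])
([154, 203], [344.7, -47.5], [66.8, 48.2], 12.5, [341.9, -48.1])
([439, 166], [683.4, 0.1], [22.9, 24.2], 7.3, [683.7, -0.0])
([222, 165], [434.3, 1.2], [30.7, 50.2], 71.5, [433.6, 1.8])
([340, 163], [568.6, 3.5], [31.8, 58.8], 64.9, [567.6, 4.2])
([561, 144], [815.0, 32.3], [163.9, 62.0], 76.7, [817.5, 23.2])
([214, 59], [436.8, 112.5], [36.6, 24.4], 65.1, [437.1, 113.1])
([455, 48], [683.2, 123.4], [38.0, 44.8], 85.4, [681.2, 123.5])
([341, 44], [568.0, 126.3], [49.1, 50.2], 90.0, [568.0, 126.4])
scene
([376, 396], [785.8, -240.2], [45.9, 15.0], 37.8, [791.1, -238.6])
([72, 380], [477.4, -457.0], [81.2, 76.0], 21.2, [472.3, -454.6])
([364, 298], [688.8, -112.7], [44.8, 69.8], 34.6, [688.2, -112.5])
([216, 324], [543.6, -282.6], [181.2, 122.6], 11.2, [543.4, -282.7])
([478, 285], [818.8, 32.0], [163.0, 60.1], 70.5, [816.3, 23.4])
([297, 265], [563.0, -121.5], [23.8, 28.3], 73.2, [562.6, -121.6])
([399, 257], [685.2, -1.7], [21.7, 24.7], 29.2, [685.1, -2.4])
([246, 234], [440.9, -117.6], [59.3, 57.5], 66.1, [44
[... 2018 characters left out ...]
7], [576.2, 136.4], [48.9, 48.9], 67.7, [575.8, 137.0])
([330, 150], [686.2, 129.2], [58.9, 56.2], 83.9, [686.0, 127.6])
([391, 144], [823.9, 30.8], [158.3, 59.1], 64.4, [819.3, 25.3])
([245, 154], [532.1, 290.2], [136.6, 246.8], 87.5, [534.1, 290.7])
quad [[484, 334], [490, 300], [639, 319], [581, 365]] [[0.436, -0.442], [0.506, -0.418], [0.638, -0.62], [0.487, -0.576]] ((534.9846801757812, -537.1158447265625), (111.04840087890625, 259.117919921875), 30.160593032836914)
quad [[425, 217], [476, 235], [447, 296], [395, 274]] [[0.615, -0.215], [0.638, -0.323], [0.463, -0.358], [0.442, -0.259]] ((548.8897094726562, -283.11474609375), (186.14654541015625, 116.13728332519531), 11.165971755981445)
```

```bash
python3 -m handwheel '[{"tx":0.0035,"ty":0.0185,"jaw":0.4},{"az":-9.3,"tz":0.015,"jaw":0.4},{"az":-9.3,"tz":0.015,"jaw":0.4},{"az":-9.3,"tz":0.015,"jaw":0.4},{"az":-9.3,"tz":0.015,"jaw":0.4},{"az":-9.3,"tz":0.015,"jaw":0.4},{"az":-9.3,"tz":0.015,"jaw":0.4},{"az":-9.2,"tz":0.01,"jaw":0.4},{"jaw":0.4},{"jaw":0.4}]' 40
cat >> h.py <<'E'
def comp(img,lo=40):   # blobs not touching the image border
    m=mask(img);n,l,s,_=cv2.connectedComponentsWithStats(m)
    for i in range(1,n):
        x,y,w,h,a=s[i]
        if x==0 or y==0 or x+w>=640 or y+h>=400 or a<lo: m[l==i]=0
    return m
def look(save=None,z=.008):
    o=telemetry.get_obs();print(round(o["time"],2),np.round(o["ee_pos"],4),np.round(o["tcp_rot"],2),"q6",o["q"][5].__round__(1) if hasattr(o["q"][5],"__round__") else o["q"][5],"open",round(o["opening"],4))
    i,K,T=shot("wrist",save)
    for b in blobs(i,K,T,z,m=comp(i),lo=100): print(b)
    return i,K,T
E
python3 -c "
from h import *
look('w1')"
```

```text
0.3 [0.5499 0.     0.2311] [-179.97    0.     90.  ] q6 90.0 open 0.0851
([154, 203], [344.7, -47.9], [67.3, 48.6], 13.6, [342.1, -48.0])
([439, 166], [683.3, 0.0], [23.5, 24.4], 90.0, [683.4, -0.0])
([222, 165], [434.3, 1.2], [30.7, 50.4], 71.5, [433.5, 1.8])
([340, 163], [568.4, 3.6], [32.1, 58.1], 63.6, [568.0, 4.0])
([561, 144], [815.0, 32.3], [164.0, 62.0], 76.7, [817.7, 23.4])
([214, 59], [436.9, 112.7], [36.9, 24.3], 68.4, [437.1, 113.1])
([454, 48], [683.4, 123.3], [38.0, 45.2], 85.2, [681.3, 123.5])
([340, 45], [567.8, 126.4], [49.2, 49.4], 90.0, [567.9, 126.4])$[0]: bad value
```

View pics/w1.png

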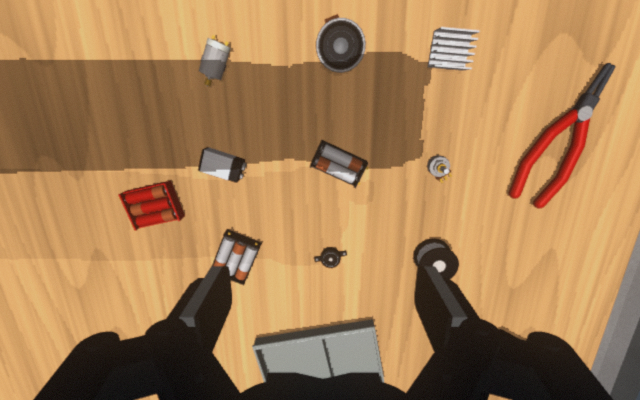

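The call was refused, so nothing moved and the view is unchanged. The rows probably need every key.

```bash
python3 -m handwheel '[{"tx":0.0035,"ty":0.0185,"tz":0,"ax":0,"ay":0,"az":0,"jaw":0.4},{"tx":0,"ty":0,"tz":0.015,"ax":0,"ay":0,"az":-9.3,"jaw":0.4},{"tx":0,"ty":0,"tz":0.015,"ax":0,"ay":0,"az":-9.3,"jaw":0.4},{"tx":0,"ty":0,"tz":0.015,"ax":0,"ay":0,"az":-9.3,"jaw":0.4},{"tx":0,"ty":0,"tz":0.015,"ax":0,"ay":0,"az":-9.3,"jaw":0.4},{"tx":0,"ty":0,"tz":0.015,"ax":0,"ay":0,"az":-9.3,"jaw":0.4},{"tx":0,"ty":0,"tz":0.015,"ax":0,"ay":0,"az":-9.3,"jaw":0.4},{"tx":0,"ty":0,"tz":0.01,"ax":0,"ay":0,"az":-9.2,"jaw":0.4},{"tx":0,"ty":0,"tz":0,"ax":0,"ay":0,"az":0,"jaw":0.4},{"tx":0,"ty":0,"tz":0,"ax":0,"ay":0,"az":0,"jaw":0.4}]' 40
python3 -c "
from h import *
look('w2')"
```

```text
time: 1.6
ee_pos: [0.5687, 0.0035, 0.1318]
tcp_rot: [180.0, 0.0, 154.8]
wrist_force: [0.2, 0.6, -1.2]
opening: 0.0597
grasp_force: 0.0
1.6 [0.5687 0.0035 0.1318] [1.7999e+02 3.0000e-02 1.5480e+02] q6 25.6 open 0.0597
([370, 294], [681.2, 0.5], [23.0, 26.0], 79.3, [680.2, 0.8])
([497, 251], [685.3, 124.3], [43.7, 52.9], 85.3, [683.4, 124.3])
([322, 192], [568.7, 3.2], [31.0, 61.5], 65.0, [567.8, 3.8])
([463, 130], [570.4, 128.0], [51.6, 50.3], 64.8, [570.1, 128.2])
([112, 110], [438.5, -118.2], [65.7, 45.2], 66.0, [439.5, -115.5])
```

```bash
python3 -m handwheel '[{"tx":0,"ty":0,"tz":0.032,"ax":0,"ay":0,"az":0,"jaw":0.4},{"tx":0,"ty":0,"tz":0.032,"ax":0,"ay":0,"az":0,"jaw":0.4},{"tx":0,"ty":0,"tz":0.032,"ax":0,"ay":0,"az":0,"jaw":0.4},{"tx":0,"ty":0,"tz":0.022,"ax":0,"ay":0,"az":0,"jaw":0.4},{"tx":0,"ty":0,"tz":0.01,"ax":0,"ay":0,"az":0,"jaw":0.4},{"tx":0,"ty":0,"tz":0,"ax":0,"ay":0,"az":0,"jaw":-1},{"tx":0,"ty":0,"tz":0,"ax":0,"ay":0,"az":0,"jaw":-1},{"tx":0,"ty":0,"tz":0,"ax":0,"ay":0,"az":0,"jaw":-1},{"tx":0,"ty":0,"tz":0,"ax":0,"ay":0,"az":0,"jaw":-1},{"tx":0,"ty":0,"tz":0,"ax":0,"ay":0,"az":0,"jaw":-1}]' 40
```

```text
time: 2.9
ee_pos: [0.5693, 0.0035, 0.0045]
tcp_rot: [180.0, 0.1, 155.0]
wrist_force: [0.0, -0.2, 6.3]
opening: 0.0312
grasp_force: 40.4
```

```bash
python3 -m handwheel '[{"tx":0,"ty":0,"tz":-0.04,"ax":0,"ay":0,"az":0,"jaw":-1},{"tx":0,"ty":0,"tz":-0.06,"ax":0,"ay":0,"az":0,"jaw":-1},{"tx":0.033,"ty":0.039,"tz":-0.02,"ax":0,"ay":0,"az":0,"jaw":-1},{"tx":0.033,"ty":0.039,"tz":0,"ax":0,"ay":0,"az":0,"jaw":-1},{"tx":0.033,"ty":0.039,"tz":0,"ax":0,"ay":0,"az":0,"jaw":-1},{"tx":0.033,"ty":0.039,"tz":0,"ax":0,"ay":0,"az":0,"jaw":-1},{"tx":0.033,"ty":0.039,"tz":0,"ax":0,"ay":0,"az":0,"jaw":-1},{"tx":0,"ty":0,"tz":0,"ax":0,"ay":0,"az":-7.5,"jaw":-1},{"tx":0,"ty":0,"tz":0,"ax":0,"ay":0,"az":-7.5,"jaw":-1},{"tx":0,"ty":0,"tz":0,"ax":0,"ay":0,"az":-7.4,"jaw":-1}]'
python3 -c "
from h import *
look('w3')"
```

```text
time: 4.15
ee_pos: [0.5012, 0.2502, 0.1233]
tcp_rot: [-180.0, -0.0, 177.7]
wrist_force: [-0.3, 0.2, -0.5]
opening: 0.031
grasp_force: 39.9
4.15 [0.5012 0.2502 0.1233] [-1.8000e+02 -1.0000e-02  1.7767e+02] q6 28.9 open 0.031
([89, 371], [681.2, 2.5], [22.6, 33.1], 42.9, [680.6, 2.6])
([185, 274], [573.0, 120.8], [52.0, 51.6], 87.6, [572.6, 120.9])
([142, 125], [437.7, 111.3], [42.2, 24.5], 68.2, [437.6, 110.6])
```

View pics/w3.png

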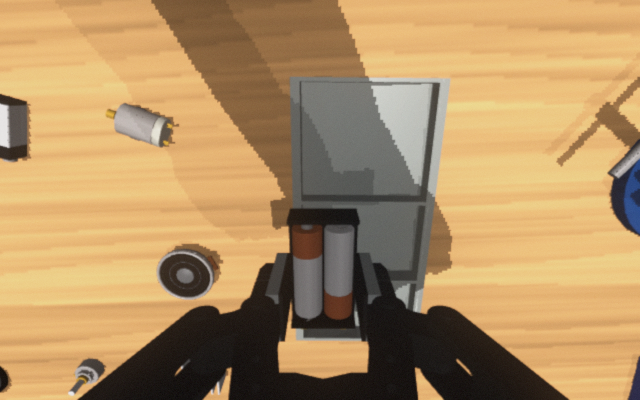

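The tray3 largest bay is at the top of the picture (world -x): rim corners (291,78) and (450,79), first divider near row 199, second near row 275. The box is held level, tags towards +x.

```bash
python3 - <<'E'
from h import *
i,K,T=shot("wrist")
c=cast(np.array([[291,78],[450,79]],float),.02,K,T)*1000
print(c.round(1)); d=c[1]-c[0]; print("width",np.linalg.norm(d),"yaw",np.degrees(np.arctan2(d[1],d[0]))-90)
print((cast(np.array([[299,199],[430,199]],float),.02,K,T)*1000).round(1))
# edges of tray sides: grey mask left edge / right edge along rows
from numpy.linalg import norm
g=cv2.cvtColor(i,cv2.COLOR_RGB2HSV)[:,:,1]<60
for r in (95,130,165,190):
    xs=np.where(g[r,270:470])[0]+270
    p=cast(np.array([[xs[0],r],[xs[-1],r]],float),.02,K,T)*1000
    print(r,xs[0],xs[-1],p.round(1).tolist())
cs=cast(np.array([[360,r] for r in range(60,100)],float),.02,K,T)*1000
ys=np.where(g[60:130,360])[0]+60; print("first row",ys[0],cast(np.array([[360,ys[0]]],float),.02,K,T)*1000)
E
```

```text
[[409.  230.5]
 [413.6 343.4]]
width 113.0368989611137 yaw -2.3486698991350465
[[499.8 230.8]
 [503.5 335.8]]
95 291 448 [[420.4, 229.7], [424.4, 343.0]]
130 292 443 [[445.3, 228.8], [449.2, 341.5]]
165 293 439 [[471.9, 227.8], [475.9, 340.7]]
190 293 435 [[492.1, 226.5], [496.1, 339.2]]
first row 78 [[410.68100375 279.45188964]]
```

```bash
python3 -m handwheel '[{"tx":0.021,"ty":0.018,"tz":0,"ax":0,"ay":0,"az":0,"jaw":-1},{"tx":0.0205,"ty":0.0175,"tz":0,"ax":0,"ay":0,"az":0,"jaw":-1},{"tx":0,"ty":0,"tz":0.03,"ax":0,"ay":0,"az":0,"jaw":-1},{"tx":0,"ty":0,"tz":0.03,"ax":0,"ay":0,"az":0,"jaw":-1},{"tx":0,"ty":0,"tz":0.028,"ax":0,"ay":0,"az":0,"jaw":-1},{"tx":0,"ty":0,"tz":0.014,"ax":0,"ay":0,"az":0,"jaw":-1},{"tx":0,"ty":0,"tz":0.008,"ax":0,"ay":0,"az":0,"jaw":-1},{"tx":0,"ty":0,"tz":0.003,"ax":0,"ay":0,"az":0,"jaw":-1},{"tx":0,"ty":0,"tz":0.002,"ax":0,"ay":0,"az":0,"jaw":-1},{"tx":0,"ty":0,"tz":0,"ax":0,"ay":0,"az":0,"jaw":-1}]'
```

```text
time: 5.5
ee_pos: [0.4618, 0.2875, 0.0088]
tcp_rot: [180.0, 0.0, 177.4]
wrist_force: [0.1, -0.5, -0.7]
opening: 0.0306
grasp_force: 39.9
```

```bash
python3 -m handwheel '[{"tx":0,"ty":0,"tz":0.0008,"ax":0,"ay":0,"az":0,"jaw":-1},{"tx":0,"ty":0,"tz":0.0006,"ax":0,"ay":0,"az":0,"jaw":-1},{"tx":0,"ty":0,"tz":0,"ax":0,"ay":0,"az":0,"jaw":-1},{"tx":0,"ty":0,"tz":0,"ax":0,"ay":0,"az":0,"jaw":0.06},{"tx":0,"ty":0,"tz":0,"ax":0,"ay":0,"az":0,"jaw":0.06},{"tx":0,"ty":0,"tz":0,"ax":0,"ay":0,"az":0,"jaw":0.06},{"tx":0,"ty":0,"tz":-0.02,"ax":0,"ay":0,"az":0,"jaw":0.06},{"tx":0,"ty":0,"tz":-0.04,"ax":0,"ay":0,"az":0,"jaw":0.06},{"tx":0,"ty":0,"tz":-0.05,"ax":0,"ay":0,"az":0,"jaw":0.06},{"tx":0,"ty":0,"tz":0,"ax":0,"ay":0,"az":0,"jaw":0.06}]'
python3 -c "
from h import *
i,K,T=shot('wrist','w4')
print((cast(np.array([[300,78],[442,79]],float),.02,K,T)*1000).round(1))
"
```

```text
time: 6.75
ee_pos: [0.4632, 0.2884, 0.1211]
tcp_rot: [179.8, 0.3, 177.4]
wrist_force: [-0.3, -0.4, -0.7]
opening: 0.0452
grasp_force: 0.0
[[371.7 276.7]
 [376.9 376.5]]
```

View pics/w4.png

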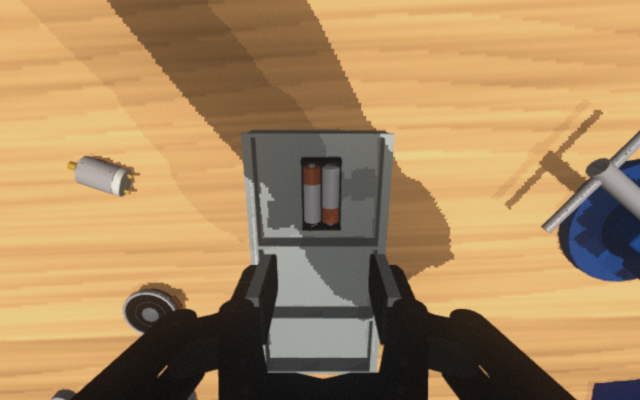

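The two-cell box lies flat in the middle of the largest bay (322,193). Next is the motor at (103,175), shaft to the left.

```bash
python3 -m handwheel '[{"tx":0.0045,"ty":-0.0445,"tz":0,"ax":0,"ay":0,"az":0,"jaw":0.06},{"tx":0.0045,"ty":-0.0445,"tz":0,"ax":0,"ay":0,"az":0,"jaw":0.06},{"tx":0.0045,"ty":-0.0445,"tz":0,"ax":0,"ay":0,"az":0,"jaw":0.06},{"tx":0.0045,"ty":-0.044,"tz":0,"ax":0,"ay":0,"az":0,"jaw":0.06},{"tx":0,"ty":0,"tz":0,"ax":0,"ay":0,"az":10.5,"jaw":0.06},{"tx":0,"ty":0,"tz":0,"ax":0,"ay":0,"az":10.5,"jaw":0.06},{"tx":0,"ty":0,"tz":0,"ax":0,"ay":0,"az":10.5,"jaw":0.06},{"tx":0,"ty":0,"tz":0,"ax":0,"ay":0,"az":10.5,"jaw":0.06},{"tx":0,"ty":0,"tz":0,"ax":0,"ay":0,"az":10.5,"jaw":0.06},{"tx":0,"ty":0,"tz":0,"ax":0,"ay":0,"az":10.5,"jaw":0.06}]'
python3 -m handwheel '[{"tx":0,"ty":0,"tz":0,"ax":0,"ay":0,"az":10.5,"jaw":0.06},{"tx":0,"ty":0,"tz":0,"ax":0,"ay":0,"az":10.5,"jaw":0.06},{"tx":0,"ty":0,"tz":0,"ax":0,"ay":0,"az":10.5,"jaw":0.06},{"tx":0,"ty":0,"tz":0,"ax":0,"ay":0,"az":7.9,"jaw":0.06},{"tx":0,"ty":0,"tz":0.01,"ax":0,"ay":0,"az":0,"jaw":0.06},{"tx":0,"ty":0,"tz":0.01,"ax":0,"ay":0,"az":0,"jaw":0.06},{"tx":0,"ty":0,"tz":0.01,"ax":0,"ay":0,"az":0,"jaw":0.06},{"tx":0,"ty":0,"tz":0.01,"ax":0,"ay":0,"az":0,"jaw":0.06},{"tx":0,"ty":0,"tz":0,"ax":0,"ay":0,"az":0,"jaw":0.06},{"tx":0,"ty":0,"tz":0,"ax":0,"ay":0,"az":0,"jaw":0.06}]'
python3 -c "
from h import *
look('w5',.009)
i=cv2.imread('pics/w5.png');cv2.imwrite('pics/w5c.png',cv2.resize(i[100:300,220:420],None,fx=3,fy=3))"
```

```text
time: 8.05
ee_pos: [0.4348, 0.1106, 0.1153]
tcp_rot: [-179.9, -0.0, 114.1]
wrist_force: [0.7, 0.6, 0.3]
opening: 0.0454
grasp_force: 0.0
time: 9.3
ee_pos: [0.4356, 0.1108, 0.0771]
tcp_rot: [180.0, -0.0, 75.0]
wrist_force: [-0.7, 0.5, -0.2]
opening: 0.0452
grasp_force: 0.0
9.3 [0.4356 0.1108 0.0771] [ 1.7998e+02 -1.0000e-02  7.5010e+01] q6 119.3 open 0.0452
([325, 212], [437.7, 112.0], [40.6, 24.1], 66.0, [437.4, 111.9])
([519, 148], [571.4, 122.6], [50.4, 52.7], 75.0, [571.6, 122.7])
```

View pics/w5c.png

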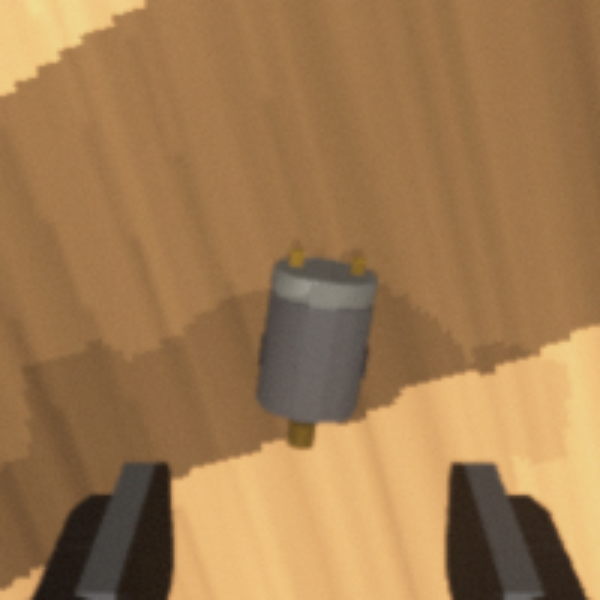

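```bash
python3 -m handwheel '[{"tx":0.0017,"ty":0.0015,"tz":0,"ax":0,"ay":0,"az":0,"jaw":0.06},{"tx":0,"ty":0,"tz":0.02,"ax":0,"ay":0,"az":8.7,"jaw":0.06},{"tx":0,"ty":0,"tz":0.03,"ax":0,"ay":0,"az":0,"jaw":0.06},{"tx":0,"ty":0,"tz":0.015,"ax":0,"ay":0,"az":0,"jaw":0.06},{"tx":0,"ty":0,"tz":0.008,"ax":0,"ay":0,"az":0,"jaw":0.06},{"tx":0,"ty":0,"tz":0,"ax":0,"ay":0,"az":0,"jaw":0.06},{"tx":0,"ty":0,"tz":0,"ax":0,"ay":0,"az":0,"jaw":-1},{"tx":0,"ty":0,"tz":0,"ax":0,"ay":0,"az":0,"jaw":-1},{"tx":0,"ty":0,"tz":0,"ax":0,"ay":0,"az":0,"jaw":-1},{"tx":0,"ty":0,"tz":0,"ax":0,"ay":0,"az":0,"jaw":-1}]' 30
```

```text
time: 10.6
ee_pos: [0.4381, 0.1122, 0.0049]
tcp_rot: [179.9, -0.1, 66.3]
wrist_force: [-0.6, -0.0, 5.8]
opening: 0.0223
grasp_force: 30.4
```

```bash
python3 -m handwheel '[{"tx":0,"ty":0,"tz":-0.03,"ax":0,"ay":0,"az":0,"jaw":-1},{"tx":0,"ty":0,"tz":-0.05,"ax":0,"ay":0,"az":0,"jaw":-1},{"tx":0,"ty":0,"tz":-0.03,"ax":0,"ay":0,"az":0,"jaw":-1},{"tx":0.04,"ty":0.0057,"tz":0,"ax":0,"ay":0,"az":0,"jaw":-1},{"tx":0.04,"ty":0.0057,"tz":0,"ax":0,"ay":0,"az":0,"jaw":-1},{"tx":0.04,"ty":0.0057,"tz":0,"ax":0,"ay":0,"az":0,"jaw":-1},{"tx":0.04,"ty":0.0057,"tz":0,"ax":0,"ay":0,"az":0,"jaw":-1},{"tx":0.0395,"ty":0.0057,"tz":0,"ax":0,"ay":0,"az":0,"jaw":-1},{"tx":0,"ty":0,"tz":0,"ax":0,"ay":0,"az":-10.6,"jaw":-1},{"tx":0,"ty":0,"tz":0,"ax":0,"ay":0,"az":-10.6,"jaw":-1}]'
python3 -m handwheel '[{"tx":0,"ty":0,"tz":0,"ax":0,"ay":0,"az":-10,"jaw":-1},{"tx":0,"ty":0,"tz":0,"ax":0,"ay":0,"az":-10,"jaw":-1},{"tx":0,"ty":0,"tz":0,"ax":0,"ay":0,"az":-10,"jaw":-1},{"tx":0,"ty":0,"tz":0,"ax":0,"ay":0,"az":-10,"jaw":-1},{"tx":0,"ty":0,"tz":0,"ax":0,"ay":0,"az":-10,"jaw":-1},{"tx":0,"ty":0,"tz":0,"ax":0,"ay":0,"az":-10,"jaw":-1},{"tx":0,"ty":0,"tz":0,"ax":0,"ay":0,"az":-10,"jaw":-1},{"tx":0,"ty":0,"tz":0,"ax":0,"ay":0,"az":-10,"jaw":-1},{"tx":0,"ty":0,"tz":0,"ax":0,"ay":0,"az":-10,"jaw":-1},{"tx":0,"ty":0,"tz":0,"ax":0,"ay":0,"az":0,"jaw":-1}]'
python3 -c "
from h import *
i,K,T=shot('wrist','w6')
# edges of the dividers / ends as seen in w4 are checked here: dark-light rows in column 322
"
```

```text
time: 11.85
ee_pos: [0.5437, 0.2837, 0.1133]
tcp_rot: [-179.9, 0.0, 87.9]
wrist_force: [0.5, 0.9, 0.3]
opening: 0.023
grasp_force: 29.8
time: 13.1
ee_pos: [0.5436, 0.2833, 0.1138]
tcp_rot: [-180.0, -0.0, 177.4]
wrist_force: [0.6, 0.5, -1.1]
opening: 0.0233
grasp_force: 29.7
```

View pics/w6.png

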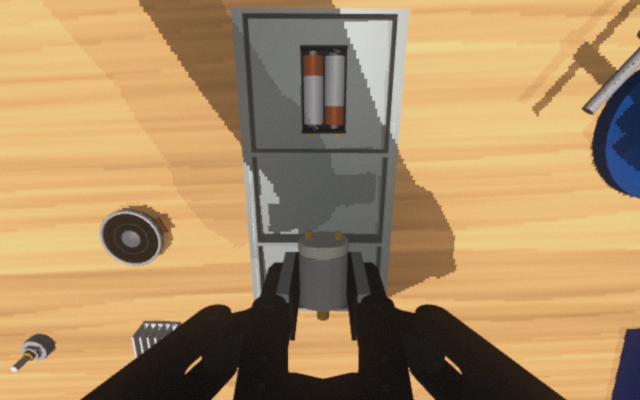

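The motor is held level with its tags up the picture. The middle bay's dividers are at rows 151 and 240.

```bash
python3 - <<'E'
from h import *
i,K,T=shot("wrist")
print((cast(np.array([[319,151],[321,240],[256,195],[384,195],[320,13]],float),.02,K,T)*1000).round(1))
print(i[140:165:1,290].mean(1).round().astype(int).tolist()); print(i[228:252,275].mean(1).round().astype(int).tolist())
E
```

```text
[[502.3 282.2]
 [574.4 280.1]
 [533.9 232.1]
 [538.6 330.3]
 [413.3 287.4]]
[93, 94, 94, 95, 94, 97, 95, 92, 82, 60, 54, 57, 68, 86, 93, 92, 90, 95, 93, 93, 94, 94, 92, 92, 95]
[89, 90, 93, 102, 115, 108, 79, 63, 67, 67, 62, 62, 65, 68, 106, 152, 159, 162, 167, 174, 171, 174, 173, 173]
```

```bash
python3 -m handwheel '[{"tx":0.0025,"ty":-0.001,"tz":0.03,"ax":0,"ay":0,"az":0,"jaw":-1},{"tx":0,"ty":0,"tz":0.03,"ax":0,"ay":0,"az":0,"jaw":-1},{"tx":0,"ty":0,"tz":0.025,"ax":0,"ay":0,"az":0,"jaw":-1},{"tx":0,"ty":0,"tz":0.012,"ax":0,"ay":0,"az":0,"jaw":-1},{"tx":0,"ty":0,"tz":0.005,"ax":0,"ay":0,"az":0,"jaw":-1},{"tx":0,"ty":0,"tz":0.002,"ax":0,"ay":0,"az":0,"jaw":-1},{"tx":0,"ty":0,"tz":0.001,"ax":0,"ay":0,"az":0,"jaw":-1},{"tx":0,"ty":0,"tz":0.0005,"ax":0,"ay":0,"az":0,"jaw":-1},{"tx":0,"ty":0,"tz":0,"ax":0,"ay":0,"az":0,"jaw":-1},{"tx":0,"ty":0,"tz":0,"ax":0,"ay":0,"az":0,"jaw":-1}]'
```

```text
time: 14.45
ee_pos: [0.5412, 0.2824, 0.0086]
tcp_rot: [180.0, 0.0, 177.5]
wrist_force: [0.4, -0.2, 0.6]
opening: 0.0233
grasp_force: 29.7
```

```bash
python3 -m handwheel '[{"tx":0,"ty":0,"tz":0.0006,"ax":0,"ay":0,"az":0,"jaw":-1},{"tx":0,"ty":0,"tz":0,"ax":0,"ay":0,"az":0,"jaw":-1},{"tx":0,"ty":0,"tz":0,"ax":0,"ay":0,"az":0,"jaw":-0.1},{"tx":0,"ty":0,"tz":0,"ax":0,"ay":0,"az":0,"jaw":-0.1},{"tx":0,"ty":0,"tz":0,"ax":0,"ay":0,"az":0,"jaw":-0.1},{"tx":0,"ty":0,"tz":-0.015,"ax":0,"ay":0,"az":0,"jaw":-0.1},{"tx":0,"ty":0,"tz":-0.03,"ax":0,"ay":0,"az":0,"jaw":-0.1},{"tx":0,"ty":0,"tz":-0.04,"ax":0,"ay":0,"az":0,"jaw":-0.1},{"tx":0,"ty":0,"tz":-0.045,"ax":0,"ay":0,"az":0,"jaw":-0.1},{"tx":0,"ty":0,"tz":0,"ax":0,"ay":0,"az":0,"jaw":-0.1}]'
python3 -c "
from h import *
look('w7',.011)"
python3 -m handwheel '[{"tx":-0.0219,"ty":-0.0392,"tz":0,"ax":0,"ay":0,"az":0,"jaw":0.06},{"tx":-0.0219,"ty":-0.0392,"tz":0,"ax":0,"ay":0,"az":0,"jaw":0.06},{"tx":-0.0219,"ty":-0.0392,"tz":0,"ax":0,"ay":0,"az":0,"jaw":0.06},{"tx":-0.0219,"ty":-0.0392,"tz":0,"ax":0,"ay":0,"az":0,"jaw":0.06},{"tx":-0.0219,"ty":-0.0392,"tz":0,"ax":0,"ay":0,"az":0,"jaw":0.06},{"tx":-0.0219,"ty":-0.0392,"tz":0,"ax":0,"ay":0,"az":0,"jaw":0.06},{"tx":-0.0219,"ty":-0.0392,"tz":0,"ax":0,"ay":0,"az":0,"jaw":0.06},{"tx":0,"ty":0,"tz":0,"ax":0,"ay":0,"az":10.5,"jaw":0.06},{"tx":0,"ty":0,"tz":0,"ax":0,"ay":0,"az":10.5,"jaw":0.06},{"tx":0,"ty":0,"tz":0,"ax":0,"ay":0,"az":10.5,"jaw":0.06}]'
python3 -m handwheel '[{"tx":0,"ty":0,"tz":0,"ax":0,"ay":0,"az":9.5,"jaw":0.06},{"tx":0,"ty":0,"tz":0,"ax":0,"ay":0,"az":9.5,"jaw":0.06},{"tx":0,"ty":0,"tz":0,"ax":0,"ay":0,"az":9.5,"jaw":0.06},{"tx":0,"ty":0,"tz":0,"ax":0,"ay":0,"az":9.5,"jaw":0.06},{"tx":0,"ty":0,"tz":0,"ax":0,"ay":0,"az":9.5,"jaw":0.06},{"tx":0,"ty":0,"tz":0,"ax":0,"ay":0,"az":8.5,"jaw":0.06},{"tx":0,"ty":0,"tz":0,"ax":0,"ay":0,"az":0,"jaw":0.06},{"tx":0,"ty":0,"tz":0,"ax":0,"ay":0,"az":0,"jaw":0.06},{"tx":0,"ty":0,"tz":0,"ax":0,"ay":0,"az":0,"jaw":0.06},{"tx":0,"ty":0,"tz":0,"ax":0,"ay":0,"az":0,"jaw":0.06}]'
python3 -c "
from h import *
look('w8',.0055)
i=cv2.imread('pics/w8.png')[130:280,222:422];j=cv2.imread('pics/w7.png')[:,160:480]
cv2.imwrite('pics/w8c.png',np.hstack([cv2.resize(i,(530,400)),j[:,40:300]]))"
```

```text
time: 15.7
ee_pos: [0.5428, 0.2833, 0.1433]
tcp_rot: [179.8, 0.4, 177.5]
wrist_force: [0.4, 1.2, -0.4]
opening: 0.0383
grasp_force: 0.0
15.7 [0.5428 0.2833 0.1433] [179.78   0.38 177.5 ] q6 30.1 open 0.0383
([60, 326], [678.7, 5.7], [22.7, 31.6], 36.9, [678.6, 6.1])
([148, 223], [569.6, 121.8], [51.6, 50.0], 87.4, [569.7, 121.9])
time: 17.0
ee_pos: [0.6818, 0.0013, 0.1366]
tcp_rot: [-179.9, -0.1, 145.6]
wrist_force: [0.0, -0.1, 0.2]
opening: 0.0451
grasp_force: 0.0
time: 18.25
ee_pos: [0.6823, 0.0016, 0.1377]
tcp_rot: [-180.0, -0.0, 90.1]
wrist_force: [0.5, 0.1, -0.7]
opening: 0.0455
grasp_force: 0.0
18.25 [0.6823 0.0016 0.1377] [-180.     -0.     90.05] q6 90.1 open 0.0455
([331, 309], [691.0, -126.6], [47.5, 68.1], 0.0, [690.6, -127.4])
([79, 303], [436.2, -120.1], [72.2, 51.0], 65.7, [438.8, -115.8])
([324, 191], [683.1, -0.7], [22.3, 25.2], 0.0, [683.2, -0.5])
([39, 190], [429.9, 0.9], [35.2, 57.1], 70.3, [429.6, 1.1])
([482, 160], [816.1, 31.8], [166.6, 62.1], 76.3, [818.3, 22.1])
([321, 34], [681.1, 123.9], [39.2, 40.5], 85.5, [681.4, 124.0])
```

View pics/w8c.png

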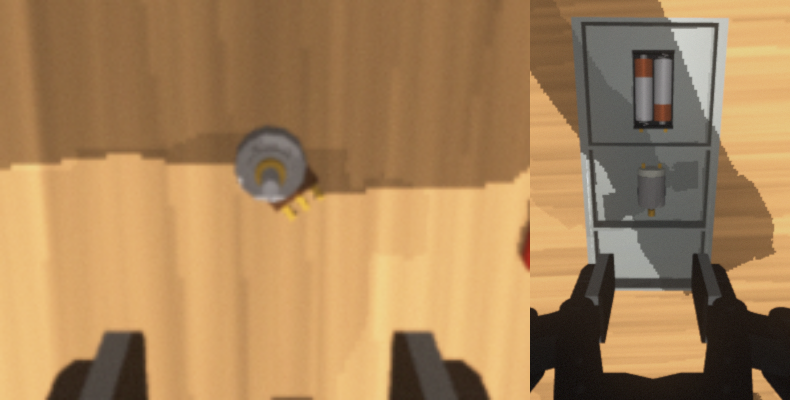

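The motor lies flat in the middle bay. The pot's tags point down-right in the picture (about -53° in the world), so I grip across that with yaw 127°.

```bash
python3 -m handwheel '[{"tx":-0.0019,"ty":0.0007,"tz":0,"ax":0,"ay":0,"az":0,"jaw":0.06},{"tx":0,"ty":0,"tz":0.02,"ax":0,"ay":0,"az":-9.25,"jaw":0.06},{"tx":0,"ty":0,"tz":0.02,"ax":0,"ay":0,"az":-9.25,"jaw":0.06},{"tx":0,"ty":0,"tz":0.02,"ax":0,"ay":0,"az":-9.25,"jaw":0.06},{"tx":0,"ty":0,"tz":0.02,"ax":0,"ay":0,"az":-9.25,"jaw":0.06},{"tx":0,"ty":0,"tz":0.03,"ax":0,"ay":0,"az":0,"jaw":0.06},{"tx":0,"ty":0,"tz":0.015,"ax":0,"ay":0,"az":0,"jaw":0.06},{"tx":0,"ty":0,"tz":0.006,"ax":0,"ay":0,"az":0,"jaw":0.06},{"tx":0,"ty":0,"tz":0.003,"ax":0,"ay":0,"az":0,"jaw":0.06},{"tx":0,"ty":0,"tz":0,"ax":0,"ay":0,"az":0,"jaw":0.06}]' 25
python3 -m handwheel '[{"tx":0,"ty":0,"tz":0,"ax":0,"ay":0,"az":0,"jaw":-1},{"tx":0,"ty":0,"tz":0,"ax":0,"ay":0,"az":0,"jaw":-1},{"tx":0,"ty":0,"tz":0,"ax":0,"ay":0,"az":0,"jaw":-1},{"tx":0,"ty":0,"tz":0,"ax":0,"ay":0,"az":0,"jaw":-1},{"tx":0,"ty":0,"tz":0,"ax":0,"ay":0,"az":0,"jaw":-1},{"tx":0,"ty":0,"tz":0,"ax":0,"ay":0,"az":0,"jaw":-1},{"tx":0,"ty":0,"tz":0,"ax":0,"ay":0,"az":0,"jaw":-1},{"tx":0,"ty":0,"tz":0,"ax":0,"ay":0,"az":0,"jaw":-1},{"tx":0,"ty":0,"tz":0,"ax":0,"ay":0,"az":0,"jaw":-1},{"tx":0,"ty":0,"tz":0,"ax":0,"ay":0,"az":0,"jaw":-1}]'
```

```text
time: 19.55
ee_pos: [0.6834, -0.0004, 0.0046]
tcp_rot: [179.9, 0.0, 127.0]
wrist_force: [-0.1, 0.9, 0.2]
opening: 0.0452
grasp_force: 0.0
time: 20.8
ee_pos: [0.6834, -0.0003, 0.0047]
tcp_rot: [179.9, 0.0, 127.0]
wrist_force: [-2.1, -1.2, 4.6]
opening: 0.0218
grasp_force: 24.5
```

```bash
python3 -m handwheel '[{"tx":0,"ty":0,"tz":-0.03,"ax":0,"ay":0,"az":0,"jaw":-1},{"tx":0,"ty":0,"tz":-0.04,"ax":0,"ay":0,"az":0,"jaw":-1},{"tx":0,"ty":0,"tz":-0.04,"ax":0,"ay":0,"az":0,"jaw":-1},{"tx":0.0384,"ty":0.0156,"tz":0,"ax":0,"ay":0,"az":0,"jaw":-1},{"tx":0.0384,"ty":0.0156,"tz":0,"ax":0,"ay":0,"az":0,"jaw":-1},{"tx":0.0384,"ty":0.0156,"tz":0,"ax":0,"ay":0,"az":0,"jaw":-1},{"tx":0.0384,"ty":0.0156,"tz":0,"ax":0,"ay":0,"az":0,"jaw":-1},{"tx":0.0384,"ty":0.0156,"tz":0,"ax":0,"ay":0,"az":0,"jaw":-1},{"tx":0.0384,"ty":0.0156,"tz":0,"ax":0,"ay":0,"az":0,"jaw":-1},{"tx":0.0384,"ty":0.0156,"tz":0,"ax":0,"ay":0,"az":0,"jaw":-1}]'
python3 -m handwheel '[{"tx":0,"ty":0,"tz":0,"ax":0,"ay":0,"az":-10.1,"jaw":-1},{"tx":0,"ty":0,"tz":0,"ax":0,"ay":0,"az":-10.1,"jaw":-1},{"tx":0,"ty":0,"tz":0,"ax":0,"ay":0,"az":-10.1,"jaw":-1},{"tx":0,"ty":0,"tz":0,"ax":0,"ay":0,"az":-10.1,"jaw":-1},{"tx":0,"ty":0,"tz":0,"ax":0,"ay":0,"az":-10.1,"jaw":-1},{"tx":0,"ty":0,"tz":0,"ax":0,"ay":0,"az":0,"jaw":-1},{"tx":0,"ty":0,"tz":0,"ax":0,"ay":0,"az":0,"jaw":-1},{"tx":0,"ty":0,"tz":0,"ax":0,"ay":0,"az":0,"jaw":-1},{"tx":0,"ty":0,"tz":0,"ax":0,"ay":0,"az":0,"jaw":-1},{"tx":0,"ty":0,"tz":0,"ax":0,"ay":0,"az":0,"jaw":-1}]'
python3 -c "
from h import *
look('w9')"
```

```text
time: 22.05
ee_pos: [0.6079, 0.2813, 0.1136]
tcp_rot: [-180.0, -0.0, 127.0]
wrist_force: [0.1, -0.9, 0.1]
opening: 0.0223
grasp_force: 24.5
time: 23.3
ee_pos: [0.6084, 0.28, 0.1138]
tcp_rot: [180.0, -0.0, 177.5]
wrist_force: [0.1, 0.7, -0.5]
opening: 0.0223
grasp_force: 24.5
23.3 [0.6084 0.28   0.1138] [180.    -0.   177.47] q6 27.2 open 0.0223
([146, 288], [684.5, 118.1], [48.8, 52.3], 85.4, [683.7, 118.4])
([114, 159], [569.4, 119.6], [52.8, 50.4], 87.5, [569.0, 119.6])
```

View pics/w9.png

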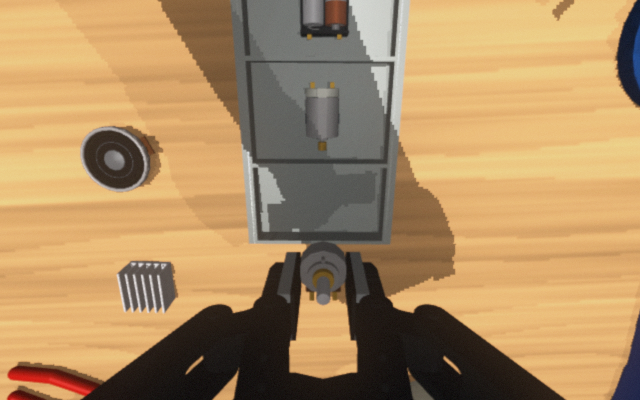

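```bash
python3 - <<'E'
from h import *
i,K,T=shot("wrist")
print([int(x) for x in i[155:170,290].mean(1)],[int(x) for x in i[228:250,300].mean(1)])
print((cast(np.array([[320,163],[320,240],[320,243]],float),.02,K,T)*1000).round(1))
E
```

```text
[94, 91, 93, 87, 67, 56, 58, 58, 70, 91, 93, 90, 94, 93, 91] [86, 90, 87, 81, 63, 57, 55, 56, 57, 55, 57, 62, 99, 150, 154, 160, 172, 178, 178, 177, 179, 180]
[[576.2 279.2]
 [639.3 276.2]
 [642.  276.1]]
```

```bash
python3 -m handwheel '[{"tx":-0.001,"ty":0,"tz":0.03,"ax":0,"ay":0,"az":0,"jaw":-1},{"tx":0,"ty":0,"tz":0.03,"ax":0,"ay":0,"az":0,"jaw":-1},{"tx":0,"ty":0,"tz":0.025,"ax":0,"ay":0,"az":0,"jaw":-1},{"tx":0,"ty":0,"tz":0.012,"ax":0,"ay":0,"az":0,"jaw":-1},{"tx":0,"ty":0,"tz":0.005,"ax":0,"ay":0,"az":0,"jaw":-1},{"tx":0,"ty":0,"tz":0.002,"ax":0,"ay":0,"az":0,"jaw":-1},{"tx":0,"ty":0,"tz":0.001,"ax":0,"ay":0,"az":0,"jaw":-1},{"tx":0,"ty":0,"tz":0.0005,"ax":0,"ay":0,"az":0,"jaw":-1},{"tx":0,"ty":0,"tz":0,"ax":0,"ay":0,"az":0,"jaw":-1},{"tx":0,"ty":0,"tz":0,"ax":0,"ay":0,"az":0,"jaw":-1}]'
```

```text
time: 24.65
ee_pos: [0.6095, 0.28, 0.0085]
tcp_rot: [180.0, 0.0, 177.5]
wrist_force: [0.1, 0.1, -0.6]
opening: 0.0223
grasp_force: 24.6
```

```bash
python3 -m handwheel '[{"tx":0,"ty":0,"tz":0.0005,"ax":0,"ay":0,"az":0,"jaw":-1},{"tx":0,"ty":0,"tz":0.0003,"ax":0,"ay":0,"az":0,"jaw":-1},{"tx":0,"ty":0,"tz":0,"ax":0,"ay":0,"az":0,"jaw":-0.1},{"tx":0,"ty":0,"tz":0,"ax":0,"ay":0,"az":0,"jaw":-0.1},{"tx":0,"ty":0,"tz":0,"ax":0,"ay":0,"az":0,"jaw":-0.1},{"tx":0,"ty":0,"tz":-0.015,"ax":0,"ay":0,"az":0,"jaw":-0.1},{"tx":0,"ty":0,"tz":-0.03,"ax":0,"ay":0,"az":0,"jaw":-0.1},{"tx":0,"ty":0,"tz":-0.04,"ax":0,"ay":0,"az":0,"jaw":-0.1},{"tx":0,"ty":0,"tz":-0.045,"ax":0,"ay":0,"az":0,"jaw":-0.1},{"tx":0,"ty":0,"tz":0,"ax":0,"ay":0,"az":0,"jaw":-0.1}]'
python3 -c "
from h import *
look('w10',.008)"
python3 -m handwheel '[{"tx":0.017,"ty":-0.0448,"tz":0,"ax":0,"ay":0,"az":0,"jaw":0.6},{"tx":0.017,"ty":-0.0448,"tz":0,"ax":0,"ay":0,"az":0,"jaw":0.6},{"tx":0.017,"ty":-0.0448,"tz":0,"ax":0,"ay":0,"az":0,"jaw":0.6},{"tx":0.017,"ty":-0.0448,"tz":0,"ax":0,"ay":0,"az":0,"jaw":0.6},{"tx":0.017,"ty":-0.0448,"tz":0,"ax":0,"ay":0,"az":0,"jaw":0.6},{"tx":0.017,"ty":-0.0448,"tz":0,"ax":0,"ay":0,"az":0,"jaw":0.6},{"tx":0.017,"ty":-0.0448,"tz":0,"ax":0,"ay":0,"az":0,"jaw":0.6},{"tx":0.017,"ty":-0.0448,"tz":0,"ax":0,"ay":0,"az":0,"jaw":0.6},{"tx":0.017,"ty":-0.0448,"tz":0,"ax":0,"ay":0,"az":0,"jaw":0.6},{"tx":0,"ty":0,"tz":0,"ax":0,"ay":0,"az":10.5,"jaw":0.6}]'
python3 -m handwheel '[{"tx":0,"ty":0,"tz":0,"ax":0,"ay":0,"az":10.2,"jaw":0.6},{"tx":0,"ty":0,"tz":0,"ax":0,"ay":0,"az":10.2,"jaw":0.6},{"tx":0,"ty":0,"tz":0,"ax":0,"ay":0,"az":10.2,"jaw":0.6},{"tx":0,"ty":0,"tz":0,"ax":0,"ay":0,"az":10.2,"jaw":0.6},{"tx":0,"ty":0,"tz":0,"ax":0,"ay":0,"az":10.2,"jaw":0.6},{"tx":0,"ty":0,"tz":0,"ax":0,"ay":0,"az":10.2,"jaw":0.6},{"tx":0,"ty":0,"tz":0,"ax":0,"ay":0,"az":10.2,"jaw":0.6},{"tx":0,"ty":0,"tz":0,"ax":0,"ay":0,"az":10.2,"jaw":0.6},{"tx":0,"ty":0,"tz":0,"ax":0,"ay":0,"az":10.2,"jaw":0.6},{"tx":0,"ty":0,"tz":0,"ax":0,"ay":0,"az":10.2,"jaw":0.6}]' 40
python3 -c "
from h import *
look('w11',.008)
i=cv2.imread('pics/w11.png');j=cv2.imread('pics/w10.png')[0:360,190:450]
cv2.imwrite('pics/w11c.png',np.hstack([i[40:400,60:580],j]))"
```

```text
time: 25.9
ee_pos: [0.6111, 0.2808, 0.1434]
tcp_rot: [179.8, 0.4, 177.5]
wrist_force: [0.1, -0.1, -0.2]
opening: 0.0386
grasp_force: 0.0
25.9 [0.6111 0.2808 0.1434] [179.79   0.41 177.5 ] q6 27.2 open 0.0386
([160, 267], [684.0, 118.5], [47.1, 50.3], 85.2, [683.2, 118.8])
([133, 147], [568.8, 119.9], [51.4, 51.1], 75.2, [568.8, 120.1])
time: 27.2
ee_pos: [0.4374, -0.1184, 0.1369]
tcp_rot: [-180.0, -0.1, 166.7]
wrist_force: [0.6, 0.4, -0.5]
opening: 0.0687
grasp_force: 0.0
time: 28.45
ee_pos: [0.4385, -0.116, 0.1367]
tcp_rot: [-179.9, 0.0, 64.7]
wrist_force: [0.2, 0.2, -0.8]
opening: 0.068
grasp_force: 0.0
28.45 [ 0.4385 -0.116   0.1367] [-1.7992e+02  2.0000e-02  6.4670e+01] q6 100.5 open 0.068
([325, 193], [438.2, -117.6], [60.8, 46.1], 65.2, [440.5, -113.9])
([193, 162], [344.5, -47.7], [65.3, 47.8], 13.2, [341.6, -48.4])
([253, 59], [434.7, 2.5], [27.5, 50.3], 71.0, [433.9, 2.7])
```

View pics/w11c.png

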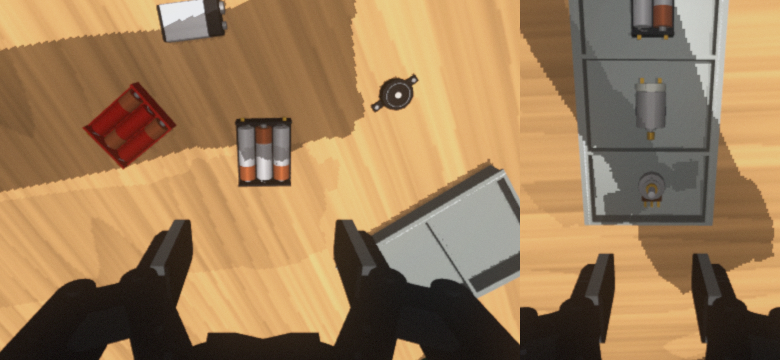

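The pot stands upright in the smallest bay. Below the gripper is the black three-cell box at crop (264,152), 61 x 46 mm. The red one at (130,125) stays.

```bash
python3 -m handwheel '[{"tx":-0.0016,"ty":0.0004,"tz":0.035,"ax":0,"ay":0,"az":0,"jaw":0.6},{"tx":0,"ty":0,"tz":0.035,"ax":0,"ay":0,"az":0,"jaw":0.6},{"tx":0,"ty":0,"tz":0.035,"ax":0,"ay":0,"az":0,"jaw":0.6},{"tx":0,"ty":0,"tz":0.017,"ax":0,"ay":0,"az":0,"jaw":0.6},{"tx":0,"ty":0,"tz":0.007,"ax":0,"ay":0,"az":0,"jaw":0.6},{"tx":0,"ty":0,"tz":0.0035,"ax":0,"ay":0,"az":0,"jaw":0.6},{"tx":0,"ty":0,"tz":0,"ax":0,"ay":0,"az":0,"jaw":-1},{"tx":0,"ty":0,"tz":0,"ax":0,"ay":0,"az":0,"jaw":-1},{"tx":0,"ty":0,"tz":0,"ax":0,"ay":0,"az":0,"jaw":-1},{"tx":0,"ty":0,"tz":0,"ax":0,"ay":0,"az":0,"jaw":-1}]' 45
```

```text
time: 29.75
ee_pos: [0.4395, -0.118, 0.0061]
tcp_rot: [179.9, -0.0, 65.0]
wrist_force: [-0.8, 0.2, 6.1]
opening: 0.0455
grasp_force: 46.8
```

```bash
python3 -m handwheel '[{"tx":0,"ty":0,"tz":-0.03,"ax":0,"ay":0,"az":0,"jaw":-1},{"tx":0,"ty":0,"tz":-0.04,"ax":0,"ay":0,"az":0,"jaw":-1},{"tx":0,"ty":0,"tz":-0.045,"ax":0,"ay":0,"az":0,"jaw":-1},{"tx":-0.0314,"ty":0.0344,"tz":0,"ax":0,"ay":0,"az":0,"jaw":-1},{"tx":-0.0314,"ty":0.0344,"tz":0,"ax":0,"ay":0,"az":0,"jaw":-1},{"tx":-0.0314,"ty":0.0344,"tz":0,"ax":0,"ay":0,"az":0,"jaw":-1},{"tx":-0.0314,"ty":0.0344,"tz":0,"ax":0,"ay":0,"az":0,"jaw":-1},{"tx":0,"ty":0,"tz":0,"ax":0,"ay":0,"az":10,"jaw":-1},{"tx":0,"ty":0,"tz":0,"ax":0,"ay":0,"az":10,"jaw":-1},{"tx":0,"ty":0,"tz":0,"ax":0,"ay":0,"az":10,"jaw":-1}]'
python3 -m handwheel '[{"tx":0,"ty":0,"tz":0,"ax":0,"ay":0,"az":10,"jaw":-1},{"tx":0,"ty":0,"tz":0,"ax":0,"ay":0,"az":10,"jaw":-1},{"tx":0,"ty":0,"tz":0,"ax":0,"ay":0,"az":3.8,"jaw":-1},{"tx":0,"ty":0,"tz":0,"ax":0,"ay":0,"az":0,"jaw":-1},{"tx":0,"ty":0,"tz":0,"ax":0,"ay":0,"az":0,"jaw":-1},{"tx":0,"ty":0,"tz":0,"ax":0,"ay":0,"az":0,"jaw":-1},{"tx":0,"ty":0,"tz":0,"ax":0,"ay":0,"az":0,"jaw":-1},{"tx":0,"ty":0,"tz":0,"ax":0,"ay":0,"az":0,"jaw":-1},{"tx":0,"ty":0,"tz":0,"ax":0,"ay":0,"az":0,"jaw":-1},{"tx":0,"ty":0,"tz":0,"ax":0,"ay":0,"az":0,"jaw":-1}]'
python3 -c "
from h import *
look('w12',.008)"
```

```text
time: 31.0
ee_pos: [0.5102, -0.2899, 0.1198]
tcp_rot: [-180.0, 0.0, 34.7]
wrist_force: [-0.2, -0.3, -0.9]
opening: 0.0458
grasp_force: 46.8
time: 32.25
ee_pos: [0.5103, -0.2897, 0.12]
tcp_rot: [-180.0, 0.0, 11.2]
wrist_force: [0.0, -0.1, -0.8]
opening: 0.0458
grasp_force: 46.8
32.25 [ 0.5103 -0.2897  0.12  ] [-180.     0.    11.2] q6 139.2 open 0.0458
```

View pics/w12.png

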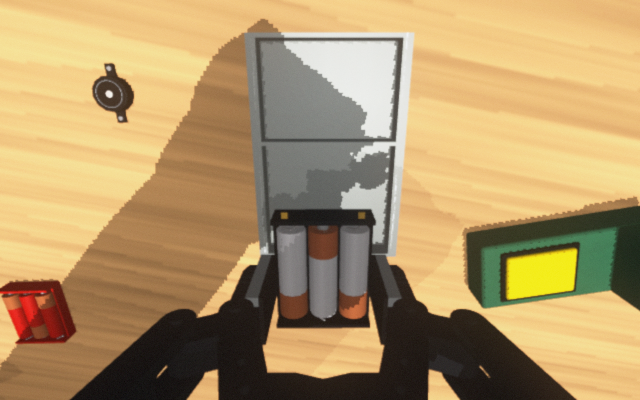

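Tray2 lies under the box: far end at row 33 (columns 246 to 414), divider near row 141, near end near row 256. The box is held level.

```bash
python3 - <<'E'
from h import *
i,K,T=shot("wrist")
P=cast(np.array([[246,33],[414,33],[329,141],[396,256],[260,254],[264,170],[392,170]],float),.02,K,T)*1000
print(P.round(1))
a=np.radians(11.2);u=np.array([np.cos(a),np.sin(a)]);v=np.array([-u[1],u[0]])
print("along u,v",np.c_[P@u,P@v].round(1).tolist()); t=np.array(telemetry.get_obs()["ee_pos"][:2])*1000; print("tcp",t@u,t@v)
print([int(x) for x in i[28:46,330].mean(1)],[int(x) for x in i[132:150,280].mean(1)])
E
```

```text
[[ 618.1 -216. ]
 [ 640.  -326.8]
 [ 558.2 -285.2]
 [ 474.8 -359.9]
 [ 454.4 -247.3]
 [ 526.8 -240.7]
 [ 545.9 -337.1]]
along u,v [[564.4, -332.0], [564.4, -444.9], [492.2, -388.2], [395.9, -445.2], [397.7, -330.8], [470.1, -338.5], [470.1, -436.7]]
tcp 444.31179689866764 -383.3247018468484
[190, 188, 187, 190, 209, 229, 230, 229, 223, 172, 93, 82, 125, 190, 219, 230, 231, 230] [127, 124, 122, 122, 122, 122, 109, 69, 69, 82, 110, 119, 125, 120, 123, 119, 122, 123]
```

```bash
python3 -m handwheel '[{"tx":-0.0025,"ty":0.0045,"tz":0.03,"ax":0,"ay":0,"az":0,"jaw":-1},{"tx":0,"ty":0,"tz":0.03,"ax":0,"ay":0,"az":0,"jaw":-1},{"tx":0,"ty":0,"tz":0.03,"ax":0,"ay":0,"az":0,"jaw":-1},{"tx":0,"ty":0,"tz":0.012,"ax":0,"ay":0,"az":0,"jaw":-1},{"tx":0,"ty":0,"tz":0.004,"ax":0,"ay":0,"az":0,"jaw":-1},{"tx":0,"ty":0,"tz":0.002,"ax":0,"ay":0,"az":0,"jaw":-1},{"tx":0,"ty":0,"tz":0.001,"ax":0,"ay":0,"az":0,"jaw":-1},{"tx":0,"ty":0,"tz":0.0005,"ax":0,"ay":0,"az":0,"jaw":-1},{"tx":0,"ty":0,"tz":0,"ax":0,"ay":0,"az":0,"jaw":-1},{"tx":0,"ty":0,"tz":0,"ax":0,"ay":0,"az":0,"jaw":-1}]'
```

```text
time: 33.6
ee_pos: [0.5088, -0.2947, 0.0107]
tcp_rot: [180.0, -0.0, 11.2]
wrist_force: [-1.1, 0.1, -1.2]
opening: 0.0458
grasp_force: 46.8
```

```bash
python3 -m handwheel '[{"tx":0,"ty":0,"tz":0.0005,"ax":0,"ay":0,"az":0,"jaw":-1},{"tx":0,"ty":0,"tz":0.0005,"ax":0,"ay":0,"az":0,"jaw":-1},{"tx":0,"ty":0,"tz":0.0004,"ax":0,"ay":0,"az":0,"jaw":-1},{"tx":0,"ty":0,"tz":0,"ax":0,"ay":0,"az":0,"jaw":-1},{"tx":0,"ty":0,"tz":0,"ax":0,"ay":0,"az":0,"jaw":-1},{"tx":0,"ty":0,"tz":0,"ax":0,"ay":0,"az":0,"jaw":-1},{"tx":0,"ty":0,"tz":0,"ax":0,"ay":0,"az":0,"jaw":-1},{"tx":0,"ty":0,"tz":0,"ax":0,"ay":0,"az":0,"jaw":-1},{"tx":0,"ty":0,"tz":0,"ax":0,"ay":0,"az":0,"jaw":-1},{"tx":0,"ty":0,"tz":0,"ax":0,"ay":0,"az":0,"jaw":-1}]'
```

```text
time: 34.85
ee_pos: [0.5087, -0.2946, 0.0092]
tcp_rot: [180.0, 0.0, 11.2]
wrist_force: [-2.1, 1.2, 3.7]
opening: 0.0454
grasp_force: 47.3
```

```bash
python3 -m handwheel '[{"tx":0,"ty":0,"tz":0,"ax":0,"ay":0,"az":0,"jaw":0.3},{"tx":0,"ty":0,"tz":0,"ax":0,"ay":0,"az":0,"jaw":0.3},{"tx":0,"ty":0,"tz":0,"ax":0,"ay":0,"az":0,"jaw":0.3},{"tx":0,"ty":0,"tz":-0.015,"ax":0,"ay":0,"az":0,"jaw":0.3},{"tx":0,"ty":0,"tz":-0.03,"ax":0,"ay":0,"az":0,"jaw":0.3},{"tx":0,"ty":0,"tz":-0.04,"ax":0,"ay":0,"az":0,"jaw":0.3},{"tx":0,"ty":0,"tz":-0.045,"ax":0,"ay":0,"az":0,"jaw":0.3},{"tx":0,"ty":0,"tz":0,"ax":0,"ay":0,"az":0,"jaw":0.3},{"tx":0,"ty":0,"tz":0,"ax":0,"ay":0,"az":-9,"jaw":0.7},{"tx":0,"ty":0,"tz":0,"ax":0,"ay":0,"az":9,"jaw":0.7}]'
python3 -m handwheel '[{"tx":0.0157,"ty":-0.0441,"tz":0,"ax":0,"ay":0,"az":0,"jaw":0.7},{"tx":0.0157,"ty":-0.0441,"tz":0,"ax":0,"ay":0,"az":0,"jaw":0.7},{"tx":0.0157,"ty":-0.0441,"tz":0,"ax":0,"ay":0,"az":0,"jaw":0.7},{"tx":0.0157,"ty":-0.0441,"tz":0,"ax":0,"ay":0,"az":0,"jaw":0.7},{"tx":0.0157,"ty":-0.0441,"tz":0,"ax":0,"ay":0,"az":0,"jaw":0.7},{"tx":0.0157,"ty":-0.0441,"tz":0,"ax":0,"ay":0,"az":0,"jaw":0.7},{"tx":0.0157,"ty":-0.0441,"tz":0,"ax":0,"ay":0,"az":0,"jaw":0.7},{"tx":0.0157,"ty":-0.0441,"tz":0,"ax":0,"ay":0,"az":0,"jaw":0.7},{"tx":0.0157,"ty":-0.0441,"tz":0,"ax":0,"ay":0,"az":0,"jaw":0.7},{"tx":0,"ty":0,"tz":0,"ax":0,"ay":0,"az":-9.8,"jaw":0.7}]'
python3 -m handwheel '[{"tx":0,"ty":0,"tz":0,"ax":0,"ay":0,"az":-9.9,"jaw":0.7},{"tx":0,"ty":0,"tz":0,"ax":0,"ay":0,"az":-9.9,"jaw":0.7},{"tx":0,"ty":0,"tz":0,"ax":0,"ay":0,"az":-9.9,"jaw":0.7},{"tx":0,"ty":0,"tz":0,"ax":0,"ay":0,"az":-9.9,"jaw":0.7},{"tx":0,"ty":0,"tz":0,"ax":0,"ay":0,"az":-9.9,"jaw":0.7},{"tx":0,"ty":0,"tz":0,"ax":0,"ay":0,"az":-9.9,"jaw":0.7},{"tx":0,"ty":0,"tz":0,"ax":0,"ay":0,"az":-9.9,"jaw":0.7},{"tx":0,"ty":0,"tz":0,"ax":0,"ay":0,"az":-9.9,"jaw":0.7},{"tx":0,"ty":0,"tz":0,"ax":0,"ay":0,"az":-9.9,"jaw":0.7},{"tx":0,"ty":0,"tz":0,"ax":0,"ay":0,"az":0,"jaw":0.7}]'
python3 -c "
from h import *
look('w13',.012)
s,_,_=shot('scene','s13')
i=cv2.imread('pics/w13.png')[100:280,200:440];j=cv2.imread('pics/s13.png')[260:390,130:300]
cv2.imwrite('pics/w13c.png',np.hstack([cv2.resize(i,(480,360)),cv2.resize(j,(320,245)) if 0 else cv2.copyMakeBorder(cv2.resize(j,(320,245)),0,115,0,0,0)]))"
```

```text
time: 36.1
ee_pos: [0.5086, -0.2946, 0.1391]
tcp_rot: [-180.0, 0.0, 11.3]
wrist_force: [0.2, -0.2, -0.5]
opening: 0.0727
grasp_force: 0.0
time: 37.35
ee_pos: [0.571, 0.1205, 0.1386]
tcp_rot: [-179.8, -0.0, 21.8]
wrist_force: [0.1, 0.3, 0.2]
opening: 0.0731
grasp_force: 0.0
time: 38.6
ee_pos: [0.571, 0.1178, 0.139]
tcp_rot: [180.0, -0.2, 110.5]
wrist_force: [0.0, -0.9, -0.5]
opening: 0.0729
grasp_force: 0.0
38.6 [0.571  0.1178 0.139 ] [179.99  -0.19 110.45] q6 81.1 open 0.0729
([145, 253], [436.0, 3.2], [37.6, 48.7], 71.5, [434.9, 3.7])
([442, 230], [681.5, 120.9], [40.0, 47.9], 85.3, [679.5, 121.2])
([322, 183], [567.8, 124.5], [48.7, 49.3], 20.4, [567.9, 124.2])
```

View pics/w13c.png

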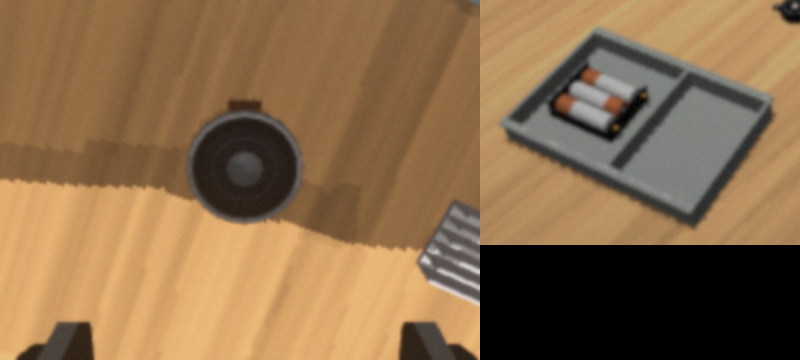

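The speaker is centred at crop (245,165) with its tag strip straight up, in line with tool x. In the scene crop cellbox3 lies flat in the larger bay of tray2.

```bash
python3 -m handwheel '[{"tx":0.007,"ty":-0.0005,"tz":0.035,"ax":0,"ay":0,"az":0,"jaw":0.7},{"tx":0,"ty":0,"tz":0.035,"ax":0,"ay":0,"az":0,"jaw":0.7},{"tx":0,"ty":0,"tz":0.035,"ax":0,"ay":0,"az":0,"jaw":0.7},{"tx":0,"ty":0,"tz":0.017,"ax":0,"ay":0,"az":0,"jaw":0.7},{"tx":0,"ty":0,"tz":0.008,"ax":0,"ay":0,"az":0,"jaw":0.7},{"tx":0,"ty":0,"tz":0.003,"ax":0,"ay":0,"az":0,"jaw":0.7},{"tx":0,"ty":0,"tz":0,"ax":0,"ay":0,"az":0,"jaw":0.7},{"tx":0,"ty":0,"tz":0,"ax":0,"ay":0,"az":0,"jaw":-1},{"tx":0,"ty":0,"tz":0,"ax":0,"ay":0,"az":0,"jaw":-1},{"tx":0,"ty":0,"tz":0,"ax":0,"ay":0,"az":0,"jaw":-1}]' 35
python3 -m handwheel '[{"tx":0,"ty":0,"tz":0,"ax":0,"ay":0,"az":0,"jaw":-1},{"tx":0,"ty":0,"tz":0,"ax":0,"ay":0,"az":0,"jaw":-1},{"tx":0,"ty":0,"tz":0,"ax":0,"ay":0,"az":0,"jaw":-1},{"tx":0,"ty":0,"tz":0,"ax":0,"ay":0,"az":0,"jaw":-1},{"tx":0,"ty":0,"tz":0,"ax":0,"ay":0,"az":0,"jaw":-1},{"tx":0,"ty":0,"tz":0,"ax":0,"ay":0,"az":0,"jaw":-1},{"tx":0,"ty":0,"tz":0,"ax":0,"ay":0,"az":0,"jaw":-1},{"tx":0,"ty":0,"tz":0,"ax":0,"ay":0,"az":0,"jaw":-1},{"tx":0,"ty":0,"tz":0,"ax":0,"ay":0,"az":0,"jaw":-1},{"tx":0,"ty":0,"tz":0,"ax":0,"ay":0,"az":0,"jaw":-1}]'
```

```text
time: 39.95
ee_pos: [0.5687, 0.1247, 0.0073]
tcp_rot: [179.9, -0.2, 110.5]
wrist_force: [0.1, -0.4, 6.1]
opening: 0.0479
grasp_force: 35.7
time: 41.2
ee_pos: [0.5687, 0.1248, 0.0073]
tcp_rot: [179.9, -0.2, 110.5]
wrist_force: [-1.3, -0.6, 5.2]
opening: 0.0479
grasp_force: 35.7
```

```bash
python3 -m handwheel '[{"tx":0,"ty":0,"tz":-0.03,"ax":0,"ay":0,"az":0,"jaw":-1},{"tx":0,"ty":0,"tz":-0.04,"ax":0,"ay":0,"az":0,"jaw":-1},{"tx":0,"ty":0,"tz":-0.045,"ax":0,"ay":0,"az":0,"jaw":-1},{"tx":-0.0429,"ty":-0.0134,"tz":0,"ax":0,"ay":0,"az":0,"jaw":-1},{"tx":-0.0429,"ty":-0.0134,"tz":0,"ax":0,"ay":0,"az":0,"jaw":-1},{"tx":-0.0429,"ty":-0.0134,"tz":0,"ax":0,"ay":0,"az":0,"jaw":-1},{"tx":-0.0429,"ty":-0.0134,"tz":0,"ax":0,"ay":0,"az":0,"jaw":-1},{"tx":-0.0429,"ty":-0.0134,"tz":0,"ax":0,"ay":0,"az":0,"jaw":-1},{"tx":-0.0429,"ty":-0.0134,"tz":0,"ax":0,"ay":0,"az":0,"jaw":-1},{"tx":-0.0429,"ty":-0.0134,"tz":0,"ax":0,"ay":0,"az":0,"jaw":-1}]'
python3 -m handwheel '[{"tx":-0.0429,"ty":-0.0134,"tz":0,"ax":0,"ay":0,"az":0,"jaw":-1},{"tx":-0.0429,"ty":-0.0134,"tz":0,"ax":0,"ay":0,"az":0,"jaw":-1},{"tx":0,"ty":0,"tz":0,"ax":0,"ay":0,"az":-10.1,"jaw":-1},{"tx":0,"ty":0,"tz":0,"ax":0,"ay":0,"az":-10.1,"jaw":-1},{"tx":0,"ty":0,"tz":0,"ax":0,"ay":0,"az":-10.1,"jaw":-1},{"tx":0,"ty":0,"tz":0,"ax":0,"ay":0,"az":-10.1,"jaw":-1},{"tx":0,"ty":0,"tz":0,"ax":0,"ay":0,"az":-10.1,"jaw":-1},{"tx":0,"ty":0,"tz":0,"ax":0,"ay":0,"az":-10.1,"jaw":-1},{"tx":0,"ty":0,"tz":0,"ax":0,"ay":0,"az":-10.1,"jaw":-1},{"tx":0,"ty":0,"tz":0,"ax":0,"ay":0,"az":-10,"jaw":-1}]'
python3 -m handwheel '[{"tx":0,"ty":0,"tz":0,"ax":0,"ay":0,"az":0,"jaw":-1},{"tx":0,"ty":0,"tz":0,"ax":0,"ay":0,"az":0,"jaw":-1},{"tx":0,"ty":0,"tz":0,"ax":0,"ay":0,"az":0,"jaw":-1},{"tx":0,"ty":0,"tz":0,"ax":0,"ay":0,"az":0,"jaw":-1},{"tx":0,"ty":0,"tz":0,"ax":0,"ay":0,"az":0,"jaw":-1},{"tx":0,"ty":0,"tz":0,"ax":0,"ay":0,"az":0,"jaw":-1},{"tx":0,"ty":0,"tz":0,"ax":0,"ay":0,"az":0,"jaw":-1},{"tx":0,"ty":0,"tz":0,"ax":0,"ay":0,"az":0,"jaw":-1},{"tx":0,"ty":0,"tz":0,"ax":0,"ay":0,"az":0,"jaw":-1},{"tx":0,"ty":0,"tz":0,"ax":0,"ay":0,"az":0,"jaw":-1}]'
python3 - <<'E'
from h import *
i,K,T=shot("wrist","w14")
t=np.array(telemetry.get_obs()["ee_pos"][:2])*1000
a=np.radians(11.2);u=np.array([np.cos(a),np.sin(a)]);v=np.array([-u[1],u[0]]);print("tcp",t@u,t@v)
for c in (265,290):
    g=i[:,c].astype(int).mean(1)
    for r in range(20,300):
        if abs(g[r+2]-g[r])>25: print(c,r,int(g[r]),int(g[r+2]),(cast(np.array([[c,r+1]],float),.02,K,T)*1000@u).round(1),end="; ")
    print()
for r in (150,170):
    s=cv2.cvtColor(i,cv2.COLOR_RGB2HSV)[r,:,1]; xs=[x for x in range(200,450) if s[x]<60]
    print(r,xs[0],xs[-1],(cast(np.array([[xs[0],r],[xs[-1],r]],float),.02,K,T)*1000@v).round(1))
E
```

```text
time: 42.45
ee_pos: [0.5856, -0.1914, 0.1203]
tcp_rot: [180.0, -0.2, 110.5]
wrist_force: [0.5, 0.7, -0.2]
opening: 0.0478
grasp_force: 36.4
time: 43.7
ee_pos: [0.5906, -0.2796, 0.1199]
tcp_rot: [179.8, 0.0, -168.5]
wrist_force: [-0.1, -1.0, -0.1]
opening: 0.0479
grasp_force: 36.4
time: 44.95
ee_pos: [0.5906, -0.2796, 0.1197]
tcp_rot: [179.8, -0.0, -168.8]
wrist_force: [-0.4, -0.6, -1.1]
opening: 0.0479
grasp_force: 36.4
tcp 525.035505501571 -389.04501563702274
265 20 209 155 [398.1]; 265 21 199 85 [398.7]; 265 22 155 71 [399.3]; 265 25 69 100 [401.1]; 265 26 77 116 [401.7]; 265 27 100 125 [402.3]; 265 28 116 143 [402.9]; 265 29 125 182 [403.5]; 265 30 143 209 [404.1]; 265 31 182 213 [404.7]; 265 150 191 161 [484.8]; 265 151 189 89 [485.6]; 265 152 161 76 [486.3]; 265 154 76 114 [487.9]; 265 155 80 165 [488.6]; 265 156 114 188 [489.4]; 265 163 184 119 [494.8]; 265 164 166 111 [495.6]; 265 168 112 161 [498.7]; 265 169 133 162 [499.5]; 265 175 159 107 [504.2]; 265 176 140 102 [505.]; 265 185 107 134 [512.2]; 265 187 134 92 [513.9]; 265 241 63 92 [560.6]; 265 242 65 143 [561.5]; 265 243 
[... 216 characters left out ...]
158 [402.9]; 290 29 121 211 [403.5]; 290 30 158 216 [404.1]; 290 45 213 136 [413.2]; 290 46 191 125 [413.8]; 290 49 129 171 [415.7]; 290 50 144 187 [416.3]; 290 151 190 90 [485.6]; 290 152 167 77 [486.4]; 290 154 77 112 [487.9]; 290 155 77 165 [488.6]; 290 156 112 189 [489.4]; 290 157 165 191 [490.2]; 290 202 171 106 [526.3]; 290 203 150 98 [527.2]; 290 225 91 120 [546.2]; 290 226 94 161 [547.1]; 290 227 120 164 [548.]; 290 233 163 111 [553.3]; 290 234 150 91 [554.2]; 290 237 103 128 [556.9]; 290 238 113 145 [557.9]; 290 239 128 165 [558.8]; 290 242 170 135 [561.5]; 290 243 161 92 [562.4]; 290 244 135 47 [563.4]; 290 245 92 30 [564.3]; 
150 249 400 [-444.4 -330.9]
170 250 398 [-444.8 -331.3]
```

```bash
python3 -m handwheel '[{"tx":-0.0015,"ty":0,"tz":0.03,"ax":0,"ay":0,"az":0,"jaw":-1},{"tx":0,"ty":0,"tz":0.03,"ax":0,"ay":0,"az":0,"jaw":-1},{"tx":0,"ty":0,"tz":0.03,"ax":0,"ay":0,"az":0,"jaw":-1},{"tx":0,"ty":0,"tz":0.012,"ax":0,"ay":0,"az":0,"jaw":-1},{"tx":0,"ty":0,"tz":0.004,"ax":0,"ay":0,"az":0,"jaw":-1},{"tx":0,"ty":0,"tz":0.002,"ax":0,"ay":0,"az":0,"jaw":-1},{"tx":0,"ty":0,"tz":0.001,"ax":0,"ay":0,"az":0,"jaw":-1},{"tx":0,"ty":0,"tz":0,"ax":0,"ay":0,"az":0,"jaw":-1},{"tx":0,"ty":0,"tz":0,"ax":0,"ay":0,"az":0,"jaw":-1},{"tx":0,"ty":0,"tz":0,"ax":0,"ay":0,"az":0,"jaw":-1}]'
```

```text
time: 46.25
ee_pos: [0.5921, -0.279, 0.0109]
tcp_rot: [179.8, 0.0, -168.8]
wrist_force: [0.7, -0.6, -0.9]
opening: 0.0479
grasp_force: 36.4
```

```bash
python3 -m handwheel '[{"tx":0,"ty":0,"tz":0.0004,"ax":0,"ay":0,"az":0,"jaw":-1},{"tx":0,"ty":0,"tz":0.0004,"ax":0,"ay":0,"az":0,"jaw":-1},{"tx":0,"ty":0,"tz":0,"ax":0,"ay":0,"az":0,"jaw":-1},{"tx":0,"ty":0,"tz":0,"ax":0,"ay":0,"az":0,"jaw":-1},{"tx":0,"ty":0,"tz":0,"ax":0,"ay":0,"az":0,"jaw":-1},{"tx":0,"ty":0,"tz":0,"ax":0,"ay":0,"az":0,"jaw":-1},{"tx":0,"ty":0,"tz":0,"ax":0,"ay":0,"az":0,"jaw":-1},{"tx":0,"ty":0,"tz":0,"ax":0,"ay":0,"az":0,"jaw":-1},{"tx":0,"ty":0,"tz":0,"ax":0,"ay":0,"az":0,"jaw":-1},{"tx":0,"ty":0,"tz":0,"ax":0,"ay":0,"az":0,"jaw":-1}]'
```

```text
time: 47.5
ee_pos: [0.5921, -0.279, 0.0104]
tcp_rot: [179.8, 0.0, -168.8]
wrist_force: [-1.0, 1.6, 5.4]
opening: 0.0476
grasp_force: 36.9
```

In contact with the floor at the expected height; I release, rise and check.

```bash
python3 -m handwheel '[{"tx":0,"ty":0,"tz":0,"ax":0,"ay":0,"az":0,"jaw":0.36},{"tx":0,"ty":0,"tz":0,"ax":0,"ay":0,"az":0,"jaw":0.36},{"tx":0,"ty":0,"tz":0,"ax":0,"ay":0,"az":0,"jaw":0.36},{"tx":0,"ty":0,"tz":-0.015,"ax":0,"ay":0,"az":0,"jaw":0.36},{"tx":0,"ty":0,"tz":-0.03,"ax":0,"ay":0,"az":0,"jaw":0.36},{"tx":0,"ty":0,"tz":-0.045,"ax":0,"ay":0,"az":0,"jaw":0.36},{"tx":0,"ty":0,"tz":-0.045,"ax":0,"ay":0,"az":0,"jaw":0.36},{"tx":-0.02,"ty":0,"tz":-0.03,"ax":0,"ay":0,"az":0,"jaw":0.36},{"tx":0,"ty":0,"tz":-0.02,"ax":0,"ay":0,"az":0,"jaw":0.36},{"tx":0,"ty":0,"tz":0,"ax":0,"ay":0,"az":0,"jaw":0.36}]'
python3 -c "
from h import *
shot('wrist','w15');shot('side','d15')
a=cv2.imread('pics/w15.png')[:,170:470];b=cv2.imread('pics/d15.png')[110:310,190:490]
cv2.imwrite('pics/f.png',np.hstack([a,cv2.copyMakeBorder(cv2.resize(b,(500,333)),0,67,0,0,0)]))"
```

```text
time: 48.75
ee_pos: [0.6125, -0.2759, 0.1976]
tcp_rot: [179.9, 0.2, -168.8]
wrist_force: [-0.5, -0.2, 0.8]
opening: 0.0582
grasp_force: 0.0
```

View pics/f.png

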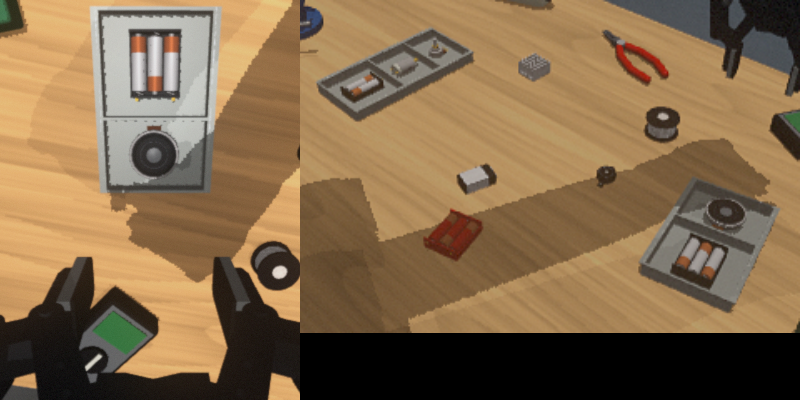

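All five parts lie flat in the middle of their bays: tray2 at (155,65) and (155,153) on the left, tray3 upper right. The 9 V battery, buzzer, heat sink and red box have not moved, and the gripper is clear.

```bash
python3 -c "
from workcell import workorder
print(workorder.job_done())"
```

```text
the job is handed in; nothing more can be done
None
```

The fan and siren kits are made up as asked and the job is handed in at about 49 s; the last pictures show all five parts flat in the middle of their bays, with the 9 V battery, buzzer, heat sink and red look-alike left where they lay.

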